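Store the small jar from the crowded carrier

ROBOT

A 6-joint arm with a two-finger parallel gripper is mounted at the origin on a cart in front of the work surface, level with it; the furniture and walls round the work are solid. World frame = base frame: x ahead of the robot, y to its left, z up, the work surface at z = 0. Lengths are in m, angles in rad, forces in N, time in s.
With the tool pointing down it reaches from about 0.15 to 0.775 m from the base axis. Payload 6.1 kg.
Tool frame: the origin (TCP) lies between the finger pads; the fingertips stand 19 mm ahead of it and the grasp point (between the pads) is the TCP; z points along the fingers, y is the line along which they close (so a half turn about z gives the same grasp; the last joint's range is limited). The gripper opens to 85 mm and grips with 20 to 120 N. Pads are 22 mm wide; open, the fingers measure 114 mm over their backs; the gripper's body (76 mm by 85 mm) begins 54 mm behind the grasp point. The pads swing forward as they close: fully open they stand 13 mm farther back than shut.
Start: joints at [1.197, 0.126, -0.04, 1.405, 0, 1.571], TCP at [0.192, 0.489, 0.25] pointing down, gripper open.
Joint ranges: [-2.72, 2.72], [-0.95, 1.95], [-1.27, 1.35], [-1.78, 2.02], [-1.46, 1.47], [-3.14, 3.14]. Speed limits (rad/s): [2.39, 2.39, 3.01, 3.14, 3.14, 3.14].

INTERFACE

Orientations are given as [roll, pitch, yaw] about the fixed x, y, z axes, in that order (R = Rz(yaw) Ry(pitch) Rx(roll)).
In Python, from bench import r, optics, finder gives the robot as it stands.
- The arm moves only by the tool step_arm, never from a script. Its argument "increments" is a list of rows, each a list of 5 numbers: the closure, from 0 (fully open) to 1 (shut), then the shift along the world's x, y, z in m, then the turn about the world's z in rad. A call has 1 to 5 rows; each row shifts and turns the commanded pose from where the row before left it; what a row does not reach is not made up. A row lasts 1/10 s, in which the tool goes at most 50 mm and 8.59 degrees, less where a joint would pass 70% of its speed; a pose out of reach is approached as far as the arm can. A call with a gripper value outside its range is refused whole. The fingers move at their own pace and stop on an object; "newtons" is the grip in N (left out, the last holds). Time passes only in rows, so rows that do not move let the fingers close. It gives the time, the measured TCP pose, the force, the opening and the grip force at its end, in the units of the state.
- r.observe(): the state, without advancing time (a new reading comes with each control period).
- optics.capture(name): name is "scene" or "side" or "wrist"; returns a dict with "img" (400x640x3 uint8, red, green, blue), "fx", "fy", "cx", "cy" (pixels), "cam_to_world" (4x4, takes a point from camera to world coordinates). Camera axes: x right, y down, z forward; pixel columns grow to the right and rows downward; lengths in m; the calibration is good to about 2 mm. A picture is of the moment at which its call begins. There is no depth.
- r.close_job(): hands the job in; it is judged then, once.
Trained networks look in a picture, given as the dict that the camera call returned (one of the last four; its "shot" number tells which), for a name from the list of things; names that differ only in an ending like _2 or _b are one class to them, and where a whole thing is asked for, a point or a joint stands for the part that bears it (a point fixed in the world has none). Each returns a list of dicts, best first, with "score" (0 to 1); they miss things now and then, are a little off and sometimes report something else, mostly with a low value. They report only what shows in the picture. A call takes as long as a camera call. They do not tell look-alikes from the thing itself.
- finder.look_for(picture, query): "location" ([x, y, z] in m, in the coordinates of the camera as it stood for that picture, good to about 4 mm: the middle of the surface that is visible of it).
- finder.cut_out(picture, query): "mask" (400x640 bool, what is visible of it).
The state is a dict: "time_s": time; "joint_pos": joint angles; "dq": joint speeds; "tau": joint torques, N m; "tcp_pos": TCP position; "tool_rot": TCP orientation; "wrist_force": force on the tool from outside, world axes, zero at the start; "wrist_torque": the same for the moment, N m; "grip_width": opening from 0.0 (shut) to 1.0 (fully open); "grip_force": force on a finger pad.
Only numpy, scipy, OpenCV 4.12 (cv2) and the standard library are available. Lean on these libraries where they do the work, as an engineer would, in place of code of your own. Each camera call takes 0.05 s, during which the arm holds its last target. There are 200 camera calls.

TASK

Put the smallest sample jar away: slide the cover of the storage box fully open, lift the small jar standing in the middle of the round carrier out through the one gap between its neighbours without shifting them, and stand it upright inside the square frame on the floor of the box without letting it fall. Then let go and slide the cover fully shut again, leaving everything else where it stands.

Things in the scene. Friction and masses are not known exactly. Their poses are not given: they have to be found in the camera images.
- carrier: Fixed round aluminium jar carrier, 234 mm across; origin at the centre of its underside, z up. Plate 8 mm thick (jars stand on it); wire ring round the edge, top at 33 mm. One centre seat and six seats 74 mm from it: those at 30, 150, 210, 330 degrees from its own x axis hold taller jars; those at 90 and 270 (own +y and -y) are empty: the only gap for fingers. May be turned to any angle.
- small_jar: The smallest jar, in the centre seat of the carrier: white plastic, upright, 67 mm tall, 0.12 kg. Body 52 mm in diameter up to 56 mm above its underside, above it a lid 48 mm in diameter that does not come off. Origin at the centre of its underside, z up.
- mid_jar_a: Neighbour of the small jar in one of the four taken outer seats (which one varies), loose, not to be shifted: a white jar 58 mm in diameter, 83 mm tall. Origin at the centre of its underside.
- mid_jar_b: Neighbour of the small jar in one of the four taken outer seats (which one varies), loose, not to be shifted: a white jar 58 mm in diameter, 83 mm tall. Origin at the centre of its underside.
- big_jar_a: Neighbour of the small jar in one of the four taken outer seats (which one varies), loose, not to be shifted: a white jar 66 mm in diameter, 91 mm tall. Origin at the centre of its underside.
- big_jar_b: Neighbour of the small jar in one of the four taken outer seats (which one varies), loose, not to be shifted: a white jar 66 mm in diameter, 91 mm tall. Origin at the centre of its underside.
- box: Fixed grey open-topped box, 116 mm (own x) by 150 mm (own y) by 84 mm high, walls 6 mm, inner floor 6 mm above the bench. Origin at the centre of its underside. The cover slides along its own y. Two rails, 10 mm wide outside the long walls, top 95 mm above the bench, run on to 215 mm from the origin along own +y, on posts; the cover slides out between them.
- nest (a point): Centre of the box's inner floor, 6 mm above the bench, axes as the box. A low black square frame, 66 mm clear inside and 10 mm high, surrounds it; the small jar stands inside this frame.
- cover (a joint): Position of the sliding steel cover on the box (m): 0 = fully shut, 0.135 = fully open. It grows as the cover slides along the box's own +y. It starts shut or slightly ajar, stays where it is left, and takes about 2 N to push.
- cover_handle (a point): Grip point of the black handle on the cover, 112 mm above the bench; moves with the cover (when shut, 30 mm towards own +y from the box's centre). The handle is an upright bar 60 mm along the box's x, 12 mm thick along its y, from 99 to 124 mm above the bench, on a foot 22 mm thick. Cover top: 91 mm above the bench.
- brown_bottle: Bystander: brown glass bottle, 56 mm in diameter, 114 mm tall, near the back between carrier and box; leave alone. Origin at the centre of its underside.
- timer: Bystander: small bench timer, 62 x 72 x 20 mm, right of the carrier; leave alone. Origin at the centre of its underside.
- vial: Bystander: small glass vial, 27 mm in diameter, 56 mm tall, behind the carrier; leave alone. Origin at the centre of its underside.
- tape_roll: Bystander: roll of tape lying flat, 72 mm in diameter, 19 mm high, left of the box; leave alone. Origin at the centre of its underside.
Mind the look-alikes: they are no part of the job. What is shaped like the small_jar but orange or yellow is not meant.

How it is judged:
By the outcome, as a careful person would: the job done as asked, in the order asked, and still so for the second after the job is handed in, with the robot touching nothing.
It also fails if it takes over 72 s, if anything falls off the work surface, if the arm or the gripper's body presses on something with over 40 N, if the wrist force passes 120 N, or if a joint passes its speed limit or range.

## Working session

There is one attempt and no reset: what is moved stays moved. The work goes in short steps, Python scripts to look and compute and a tool call to move; the robot and the scene stay as the last step left them, time stands still between calls to the robot, and variables do not carry over. Pictures are saved under pics/ and viewed, at most 14 in all, crops included, and the job is handed in when it is done.

Besides the shell and the picture viewer there is one more tool, called after "Request:" as name(argument=value, ...) on one line, values as JSON. step_arm: Moves the arm, as the interface text tells. Its arguments: {"type":"object","properties":{"increments":{"type":"array"},"newtons":{"type":"number"}},"required":["increments"]}

```bash
mkdir -p pics; cat > h.py <<'E'
import numpy as np, cv2
from bench import r, optics, finder
def w(p,l):
    return (p["cam_to_world"]@np.r_[l,1])[:3]
def look(p,q,n=3):
    return [(round(d["score"],2),np.round(w(p,d["location"]),3).tolist()) for d in finder.look_for(p,q)[:n]]
def ray(p,u,v,z):
    d=np.array([(u-p["cx"])/p["fx"],(v-p["cy"])/p["fy"],1]);T=p["cam_to_world"]
    d=T[:3,:3]@d;o=T[:3,3];return o+d*(z-o[2])/d[2]
def proj(p,X):
    c=np.linalg.inv(p["cam_to_world"])@np.r_[X,1];return [p["fx"]*c[0]/c[2]+p["cx"],p["fy"]*c[1]/c[2]+p["cy"]]
def save(p,n): cv2.imwrite("pics/"+n,p["img"][:,:,::-1])
E
python3 - <<'E'
from h import *
s=r.observe();print(s["tcp_pos"],s["tool_rot"],s["time_s"])
for c in("scene","side"):
    p=optics.capture(c);save(p,c+"1.png")
    print(c,p["cam_to_world"][:3].round(3).tolist(),p["fx"])
    for q in("small_jar","mid_jar_a","big_jar_a","carrier","box","cover_handle","brown_bottle"): print(q,look(p,q,4))
E
```

```text
[0.19156556 0.48843605 0.24951954] [-3.14004955e+00 -8.79878535e-06  2.76782889e+00] 0.0
scene [[0.858, -0.337, 0.387, -0.044], [-0.513, -0.588, 0.626, -0.979], [0.017, -0.735, -0.677, 1.193]] 442.62909436658725
small_jar [(0.81, [0.462, -0.474, 0.062]), (0.51, [0.524, 0.038, 0.044]), (0.45, [0.585, -0.195, 0.069])]
mid_jar_a [(0.87, [0.657, -0.179, 0.071]), (0.72, [0.603, -0.127, 0.074])]
big_jar_a [(0.92, [0.563, -0.27, 0.078]), (0.75, [0.513, -0.223, 0.083])]
carrier [(0.87, [0.57, -0.226, 0.005])]
box [(0.76, [0.522, 0.207, 0.082])]
cover_handle [(0.76, [0.52, 0.227, 0.09])]
brown_bottle [(0.54, [0.661, 0.07, 0.061])]
side [[-0.984, -0.119, 0.131, 0.389], [-0.175, 0.559, -0.81, 1.262], [0.023, -0.82, -0.571, 0.963]] 440.777131547865
small_jar [(0.72, [0.584, -0.162, 0.064]), (0.64, [0.466, -0.438, 0.037]), (0.61, [0.471, 0.539, 0.022]), (0.46, [0.527, 0.074, 0.052])]
mid_jar_a [(0.88, [0.61, -0.086, 0.066]), (0.51, [0.53, 0.265, 0.088])]
big_jar_a [(0.94, [0.52, -0.172, 0.067])]
carrier [(0.9, [0.569, -0.118, 0.004])]
box [(0.73, [0.532, 0.295, 0.088])]
cover_handle [(0.71, [0.525, 0.261, 0.092])]
brown_bottle [(0.81, [0.666, 0.114, 0.05])]
```

View pics/scene1.png

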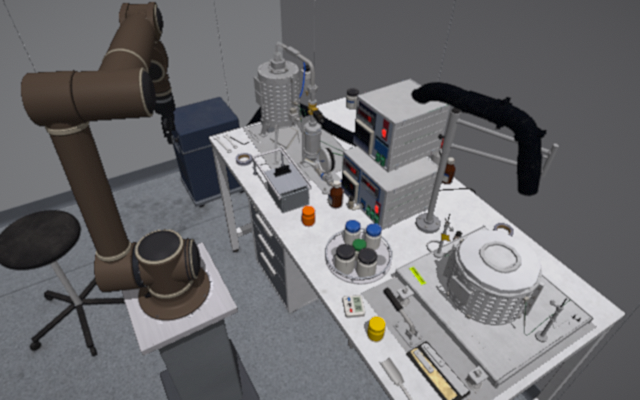

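View pics/side1.png

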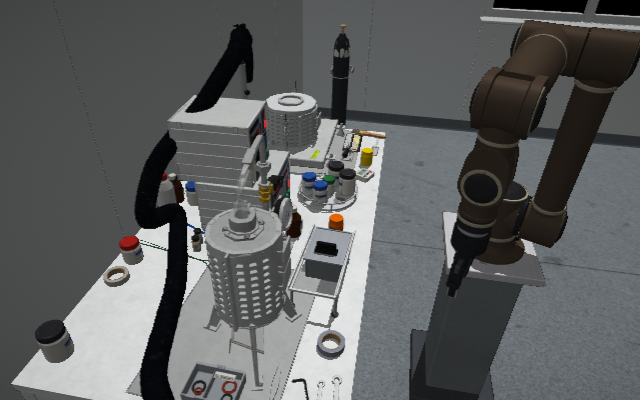

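The green-lidded small jar is at scene (360,245), between blue-lidded mids (353,228),(373,235) and black-lidded bigs (345,258),(367,262). The box is at (285,185), with its rails running away towards +y. I'll move over the box for a wrist look.

Request:
step_arm(increments=[[0,0.03,-0.03,0.02,0],[0,0.03,-0.035,0.02,0],[0,0.03,-0.035,0.02,0],[0,0.03,-0.035,0.02,0],[0,0.03,-0.035,0.02,0]])

```text
time_s: 1.3
tcp_pos: [0.3418, 0.3179, 0.3509]
tool_rot: [3.141, 0.0, 2.768]
wrist_force: [0.6, 0.1, 0.1]
grip_width: 0.999
grip_force: 0.0
```

Request:
step_arm(increments=[[0,0.03,-0.035,0.01,0],[0,0.03,-0.035,0,0],[0,0.03,-0.03,0,0],[0,0,0,0,0],[0,0,0,0,0]])

```text
time_s: 1.8
tcp_pos: [0.4316, 0.2186, 0.3597]
tool_rot: [-3.141, -0.001, 2.765]
wrist_force: [1.0, 0.4, 0.0]
grip_width: 1.004
grip_force: 0.0
```

```bash
python3 - <<'E'
from h import *
s=r.observe();print(s["tcp_pos"],s["tool_rot"],s["time_s"])
p=optics.capture("wrist");save(p,"w1.png")
print(p["cam_to_world"][:3].round(3).tolist(),p["fx"])
for q in("small_jar","mid_jar_a","big_jar_a","carrier","box","cover_handle","brown_bottle"): print(q,look(p,q,4))
E
```

```text
[0.4316177  0.21862062 0.35970458] [-3.14143554e+00 -5.83196990e-04  2.76517767e+00] 1.8
[[0.368, 0.88, 0.302, 0.354], [0.93, -0.348, -0.118, 0.25], [0.001, 0.324, -0.946, 0.485]] 281.59157475054883
small_jar [(0.98, [0.521, 0.067, 0.067]), (0.93, [0.577, -0.167, 0.048]), (0.76, [0.465, -0.437, 0.025])]
mid_jar_a []
big_jar_a [(0.71, [0.551, -0.25, 0.102]), (0.68, [0.515, -0.173, 0.075]), (0.66, [0.537, -0.144, 0.008])]
carrier [(0.63, [0.536, -0.144, 0.01])]
box [(0.85, [0.52, 0.254, 0.089])]
cover_handle [(0.95, [0.519, 0.236, 0.091]), (0.51, [0.574, -0.168, 0.048])]
brown_bottle [(0.7, [0.659, 0.099, 0.074])]
```

View pics/w1.png

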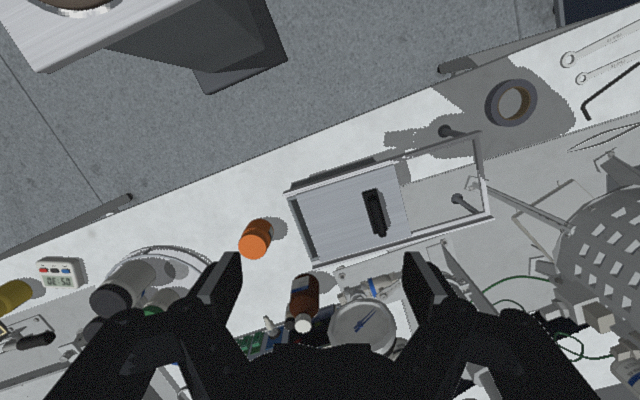

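The wrist view shows the cover's handle at (375,212), the rails running from (290,192) to (478,133) and from (310,268) to (492,218), and the orange decoy at (255,240). The cover is slightly ajar, with a dark strip at (302,230).

```bash
python3 - <<'E'
from h import *
p=optics.capture("wrist")
for n,a,z in (("railFL",(287,192),.095),("railFR",(478,133),.095),("railBL",(311,266),.095),("railBR",(492,217),.095)):
    print(n,ray(p,*a,z).round(4))
m=finder.cut_out(p,"cover_handle")[0]["mask"].astype(np.uint8)
print(m.sum(),np.argwhere(m).min(0),np.argwhere(m).max(0))
g=cv2.cvtColor(p["img"],cv2.COLOR_RGB2GRAY)
crop=p["img"][110:290,270:510,::-1]
cv2.imwrite("pics/w2.png",cv2.resize(crop,None,fx=3.3,fy=3.3,interpolation=cv2.INTER_CUBIC))
E
```

```text
railFL [0.4535 0.1576 0.095 ]
railFR [0.4706 0.4336 0.095 ]
railBL [0.5819 0.1434 0.095 ]
railBR [0.602  0.4289 0.095 ]
7340 [164 295] [261 409]
```

View pics/w2.png

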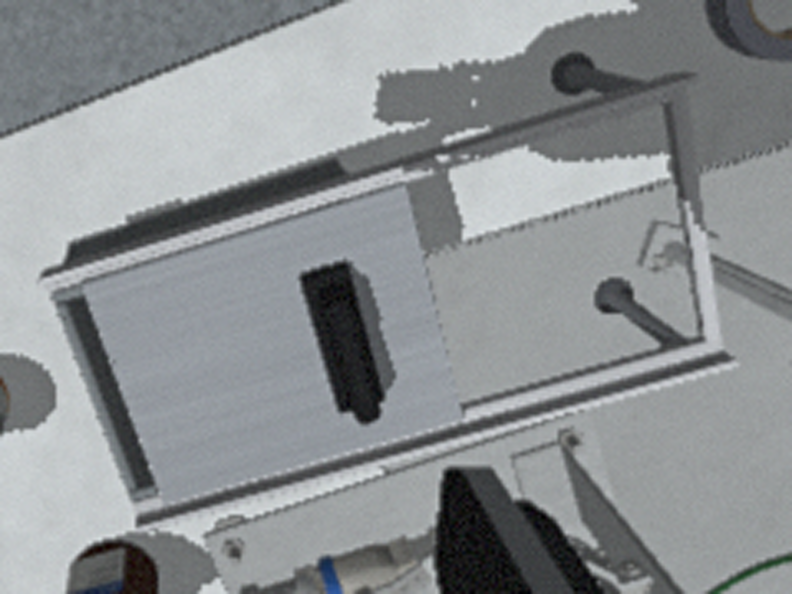

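Box yaw is about -3.8° and its centre about (0.522,0.221). Next I compute the handle position and check clearance to the cylinder apparatus.

```bash
python3 - <<'E'
from h import *
p=optics.capture("wrist")
print("handle",ray(p,270+345/3.3,110+338/3.3,.112).round(4))
for c in ((303,268),(350,262),(340,410),(380,415)): print(ray(p,270+c[0]/3.3,110+c[1]/3.3,.12).round(4))
a=optics.capture("side");b=optics.capture("scene")
P=lambda p:np.array([[p["fx"],0,p["cx"]],[0,p["fy"],p["cy"]],[0,0,1]])@np.linalg.inv(p["cam_to_world"])[:3]
X=cv2.triangulatePoints(P(a),P(b),np.array([[243.],[222.]]),np.array([[278.],[68.]]));print("cyl",(X[:3]/X[3]).ravel())
for q in ("handle",):
    print(proj(a,[.5245,.251,.124]),proj(b,[.5245,.251,.124]))
for n,i in(("side",a),("scene",b)):
    m=finder.cut_out(i,"cover_handle");
    for k in m[:2]:
        u=np.argwhere(k["mask"]);print(n,k["score"],u.mean(0),u.min(0),u.max(0))
E
```

```text
handle [0.523  0.2656 0.112 ]
[0.4832 0.2587 0.12  ]
[0.4878 0.2776 0.12  ]
[0.5508 0.2529 0.12  ]
[0.5595 0.2684 0.12  ]
cyl [0.67123319 0.54196802 0.37959447]
[np.float64(328.77142513156434), np.float64(239.10649919992147)] [np.float64(281.8103299849919), np.float64(167.90679398202747)]
side 0.56 [246.77175573 327.37175573] [228 303] [265 350]
scene 0.93 [178.85233161 285.47797927] [164 266] [194 306]
```

Request:
step_arm(increments=[[0,0.025,0.01,0,0.1],[0,0.025,0.01,-0.02,0.1],[0,0.025,0.01,-0.03,0.11],[0,0,0,-0.04,0],[0,0,0,0,0]])

```text
time_s: 3.05
tcp_pos: [0.5037, 0.2481, 0.2628]
tool_rot: [-3.135, -0.011, 3.077]
wrist_force: [0.1, -1.0, -0.5]
grip_width: 0.997
grip_force: 0.0
```

```bash
python3 - <<'E'
from h import *
p=optics.capture("wrist");save(p,"w3.png")
print(look(p,"cover_handle"))
s=r.observe();print(s["tcp_pos"],s["tool_rot"])
E
```

```text
[(0.68, [0.522, 0.236, 0.087])]
[0.50561832 0.24912838 0.27026342] [-3.14079630e+00 -1.38552805e-03  3.07746059e+00]
```

View pics/w3.png

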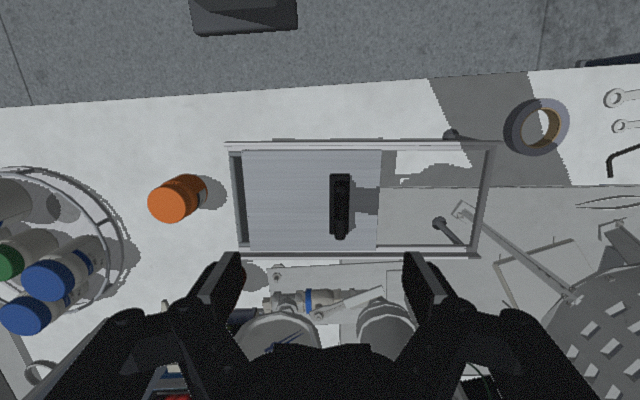

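Closer wrist view: handle at (340,206), rails horizontal in the image (so the tool is aligned with the box), small jar green lid at (10,255).

```bash
python3 - <<'E'
from h import *
p=optics.capture("wrist")
print("tcp",r.observe()["tcp_pos"])
for n,c,z in (("h",(340,205),.116),("htop",(340,174),.124),("hbot",(342,240),.12),("FL",(226,142),.095),("BL",(239,257),.095),("FR",(497,141),.095),("BR",(480,257),.095),("coverL",(247,200),.091),("coverR",(379,200),.091)): print(n,ray(p,*c,z).round(4))
E
```

```text
tcp [0.50634583 0.24952699 0.272149  ]
h [0.5289 0.2676 0.116 ]
htop [0.493  0.2686 0.124 ]
hbot [0.5684 0.2678 0.12  ]
FL [0.458  0.1512 0.095 ]
BL [0.5967 0.1429 0.095 ]
FR [0.4753 0.4373 0.095 ]
BR [0.6156 0.4358 0.095 ]
coverL [0.5255 0.1624 0.091 ]
coverR [0.5353 0.3137 0.091 ]
```

Request:
step_arm(increments=[[0,0.012,0.009,-0.03,0],[0,0.012,0.009,-0.04,0],[0,0,0,-0.04,0],[0,0,0,-0.041,0],[0.4,0,0,0,0]], newtons=30)

```text
time_s: 3.7
tcp_pos: [0.5286, 0.2668, 0.1166]
tool_rot: [-3.139, -0.004, 3.078]
wrist_force: [-0.8, 0.1, -0.5]
grip_width: 0.852
grip_force: 0.0
```

Request:
step_arm(increments=[[1,0,0,0,0],[1,0,0,0,0],[1,0,0,0,0],[1,0,0,0,0],[1,0,0,0,0]])

```text
time_s: 4.2
tcp_pos: [0.5312, 0.2678, 0.1212]
tool_rot: [3.14, 0.003, 3.078]
wrist_force: [-0.3, -0.9, 6.4]
grip_width: 0.129
grip_force: 31.7
```

Request:
step_arm(increments=[[1,0.001,0.016,0,0],[1,0.001,0.022,0,0],[1,0.0015,0.022,0,0],[1,0.0015,0.022,0,0],[1,0.0015,0.022,0,0]])

```text
time_s: 4.7
tcp_pos: [0.5374, 0.3723, 0.1213]
tool_rot: [3.141, 0.003, 3.078]
wrist_force: [-0.3, -1.6, 6.5]
grip_width: 0.131
grip_force: 31.8
```

Request:
step_arm(increments=[[1,0.001,0.012,0,0],[1,0,0.004,0,0],[1,0,0.003,0,0],[1,0,0,0,0]])

```text
time_s: 5.1
tcp_pos: [0.538, 0.3833, 0.1211]
tool_rot: [-3.128, 0.004, 3.074]
wrist_force: [-3.1, -29.3, 16.7]
grip_width: 0.136
grip_force: 35.2
```

Request:
step_arm(increments=[[1,0,-0.006,0,0],[0.5,0,0,0,0],[0,0,0,0,0],[0,0,0,0.01,0],[0,0,0,0.04,0]])

```text
time_s: 5.6
tcp_pos: [0.5356, 0.3836, 0.165]
tool_rot: [-3.136, -0.007, 3.078]
wrist_force: [0.1, -0.3, -0.6]
grip_width: 0.807
grip_force: 0.0
```

Request:
step_arm(increments=[[0,0,-0.03,0.045,0],[0,0,-0.04,0.045,0],[0,0,-0.05,0.04,-0.1],[0,0,-0.05,0.0,-0.14],[0,0,-0.05,0,-0.14]])

```text
time_s: 6.1
tcp_pos: [0.538, 0.1838, 0.2812]
tool_rot: [3.139, 0.003, 2.694]
wrist_force: [0.7, -0.2, 0.1]
grip_width: 1.003
grip_force: 0.0
```

```bash
python3 - <<'E'
from h import *
p=optics.capture("wrist");save(p,"w4.png")
s=r.observe();print(s["tcp_pos"],s["tool_rot"],s["joint_pos"])
for q in("small_jar","mid_jar_a","big_jar_a","carrier","cover_handle"): print(q,look(p,q,4))
E
```

```text
[0.53754011 0.17707151 0.28126668] [-3.13956301  0.00394651  2.68256328] [ 0.32027656  0.20663898  0.12442301  1.48719921 -0.00421744  0.77930702]
small_jar [(0.82, [0.528, 0.069, 0.067]), (0.68, [0.581, -0.169, 0.057])]
mid_jar_a [(0.8, [0.598, -0.093, 0.063])]
big_jar_a [(0.76, [0.522, -0.174, 0.079]), (0.73, [0.57, -0.231, 0.099]), (0.44, [0.597, -0.09, 0.067]), (0.24, [0.531, 0.353, 0.086])]
carrier [(0.9, [0.547, -0.131, 0.009]), (0.31, [0.473, -0.323, 0.018])]
cover_handle [(0.72, [0.526, 0.355, 0.09]), (0.58, [0.701, 0.043, 0.058]), (0.39, [0.661, 0.098, 0.076])]
```

View pics/w4.png

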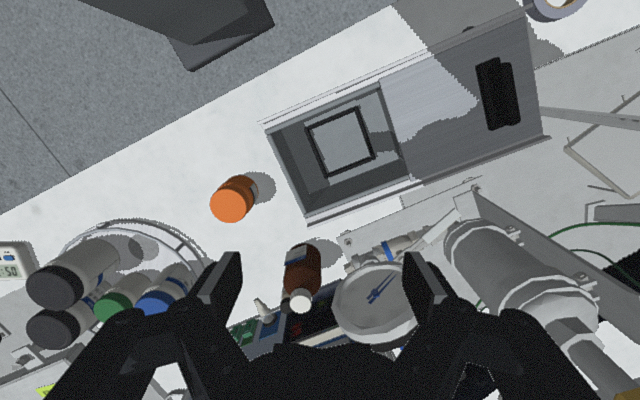

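The cover is open and the black frame shows at about (340,142). The small jar is at (120,303). On to the carrier, with the yaw turning towards the gap line.

```bash
python3 - <<'E'
from h import *
p=optics.capture("wrist")
print("handle",ray(p,494,95,.118).round(4))
g=cv2.cvtColor(p["img"],cv2.COLOR_RGB2GRAY)
m=((g<60).astype(np.uint8));m[:, :295]=0;m[:,390:]=0;m[:95]=0;m[190:]=0
n,l,st,ce=cv2.connectedComponentsWithStats(m);i=1+st[1:,4].argmax();print(st[i],ce[i])
c=max(cv2.findContours((l==i).astype(np.uint8),cv2.RETR_EXTERNAL,2)[0],key=cv2.contourArea)
q=cv2.approxPolyDP(cv2.convexHull(c),6,True)[:,0];print(q.tolist())
W=np.array([ray(p,*k,.016) for k in q]);print(W.round(4),W.mean(0))
E
```

```text
handle [0.5292 0.3726 0.118 ]
[303 108  72  72 935] [338.93262032 143.86524064]
[[357, 108], [374, 160], [323, 179], [303, 130]]
[[0.4919 0.2593 0.016 ]
 [0.566  0.2536 0.016 ]
 [0.5604 0.1775 0.016 ]
 [0.4868 0.1823 0.016 ]] [0.52629172 0.21814561 0.016     ]
```

Request:
step_arm(increments=[[0,0.007,-0.025,0.002,0.14],[0,0.007,-0.037,0.002,0.14],[0,0.007,-0.037,0.002,0.14],[0,0.007,-0.037,0.002,0.14],[0,0.007,-0.037,0.002,0.14]])

```text
time_s: 6.95
tcp_pos: [0.5731, 0.0118, 0.2888]
tool_rot: [3.141, -0.0, -2.876]
wrist_force: [-0.2, 0.8, -1.0]
grip_width: 0.996
grip_force: 0.0
```

Request:
step_arm(increments=[[0,0.007,-0.037,0.002,0.14],[0,0.007,-0.037,0.002,0.14],[0,0.007,-0.037,0.002,0.14],[0,0.007,-0.037,0.002,0.13],[0,0,0,0,0]])

```text
time_s: 7.45
tcp_pos: [0.6019, -0.139, 0.2959]
tool_rot: [3.141, -0.001, -2.335]
wrist_force: [-0.5, -0.1, 0.2]
grip_width: 1.005
grip_force: 0.0
```

```bash
python3 - <<'E'
from h import *
s=r.observe();print(s["tcp_pos"],s["tool_rot"],s["joint_pos"])
p=optics.capture("wrist");save(p,"w5.png")
for q in("small_jar","mid_jar_a","big_jar_a","carrier"): print(q,look(p,q,4))
E
```

```text
[ 0.60187673 -0.13898153  0.29594919] [ 3.14135204e+00 -1.27312686e-03 -2.33483773e+00] [-2.26501572e-01  3.16786260e-01  3.00130085e-01  1.55499871e+00
 -9.70376478e-04 -1.03325593e+00]
small_jar [(0.89, [0.589, -0.185, 0.077]), (0.67, [0.503, 0.354, 0.09]), (0.58, [0.532, 0.042, 0.067])]
mid_jar_a [(0.77, [0.609, -0.117, 0.091]), (0.56, [0.654, -0.162, 0.091]), (0.17, [0.569, -0.25, 0.104])]
big_jar_a [(0.93, [0.525, -0.197, 0.097]), (0.88, [0.569, -0.252, 0.102])]
carrier [(0.66, [0.581, -0.187, 0.008]), (0.46, [0.654, -0.162, 0.094])]
```

View pics/w5.png

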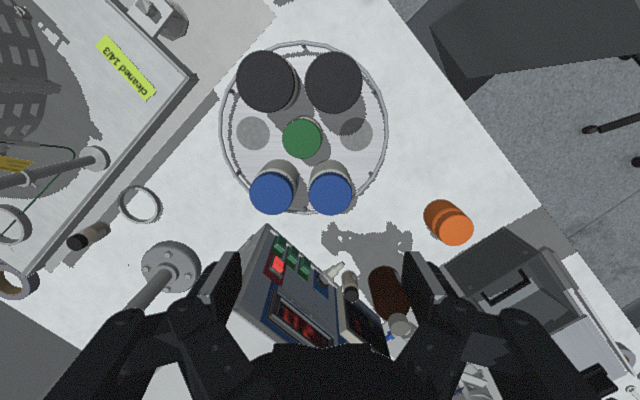

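The gap line is horizontal in the wrist image: empty seats at (253,132) and (356,134), green lid at (302,138), black lids at the top, blue lids below. The power supply corner is at (265,225).

```bash
cat > lids.py <<'E'
from h import *
def lids(p):
    hsv=cv2.cvtColor(p["img"],cv2.COLOR_RGB2HSV);o={}
    for n,lo,hi,z in (("green",(45,80,40),(85,255,255),.075),("blue",(100,90,60),(125,255,255),.091)):
        m=cv2.morphologyEx(cv2.inRange(hsv,lo,hi),cv2.MORPH_OPEN,np.ones((5,5)));m[230:]=0
        k,l,st,ce=cv2.connectedComponentsWithStats(m)
        for i in range(1,k):
            if st[i,4]>300:
                q=ce[i];print(n,st[i].tolist(),q.round(1),ray(p,*q,z).round(4));o.setdefault(n,[]).append(ray(p,*q,z))
    return o
E
python3 - <<'E'
from lids import *
p=optics.capture("wrist");print(r.observe()["tcp_pos"]);lids(p)
for q in ((266,82),(333,82)): print("black",ray(p,*q,.099).round(4))
a,b=ray(p,253,132,.008),ray(p,356,134,.008);print("seats",a.round(4),b.round(4),(a+b)/2,np.degrees(np.arctan2(b[1]-a[1],b[0]-a[0])))
for q in ((219,128),(389,128),(304,41),(304,213)): print("ring",ray(p,*q,.033).round(4))
for z in (.1,.2): print("psu",z,ray(p,265,225,z).round(3),ray(p,335,262,z).round(3))
a=optics.capture("side");b=optics.capture("scene")
P=lambda p:np.array([[p["fx"],0,p["cx"]],[0,p["fy"],p["cy"]],[0,0,1]])@np.linalg.inv(p["cam_to_world"])[:3]
for z in (.1,.15,.2): print(proj(b,ray(p,265,225,z)))
E
```

```text
[ 0.60071554 -0.13489161  0.29712898]
green [280, 117, 38, 39, 1185] [298.4 136. ] [ 0.5924 -0.1834  0.075 ]
blue [247, 170, 43, 42, 1425] [268.  190.9] [ 0.6648 -0.1628  0.091 ]
blue [306, 171, 43, 42, 1441] [327.1 191.5] [ 0.6125 -0.1118  0.091 ]
black [ 0.5736 -0.248   0.099 ]
black [ 0.522  -0.1987  0.099 ]
seats [ 0.6452 -0.2304  0.008 ] [ 0.5398 -0.1256  0.008 ] [ 0.59249332 -0.1779953   0.008     ] 135.1829847251228
ring [ 0.6682 -0.2635  0.033 ]
ring [ 0.5025 -0.105   0.033 ]
ring [ 0.5117 -0.2582  0.033 ]
ring [ 0.6728 -0.0965  0.033 ]
psu 0.1 [ 0.697 -0.136  0.1  ] [ 0.67  -0.036  0.1  ]
psu 0.2 [ 0.649 -0.154  0.2  ] [ 0.631 -0.085  0.2  ]
[np.float64(376.14010216426277), np.float64(217.71961780844197)]
[np.float64(373.44319798185), np.float64(211.4208964944174)]
[np.float64(370.56510402050174), np.float64(204.69899962602685)]
```

Request:
step_arm(increments=[[0,-0.005,-0.02,-0.02,0],[0,-0.004,-0.028,-0.03,-0.01],[0,0,0,-0.03,0],[0,0,0,0,0],[0,0,0,0,0]])

```text
time_s: 8.35
tcp_pos: [0.5914, -0.1839, 0.2176]
tool_rot: [3.141, -0.0, -2.345]
wrist_force: [0.5, -0.3, -0.2]
grip_width: 1.0
grip_force: 0.0
```

```bash
python3 - <<'E'
from lids import *
p=optics.capture("wrist");s=r.observe();print(s["tcp_pos"],s["tool_rot"]);lids(p);save(p,"w6.png")
E
```

```text
[ 0.59206018 -0.184013    0.21878121] [-3.14024437e+00  7.86428483e-04 -2.34454849e+00]
green [298, 165, 46, 46, 1725] [320.4 187.7] [ 0.5917 -0.1843  0.075 ]
```

View pics/w6.png

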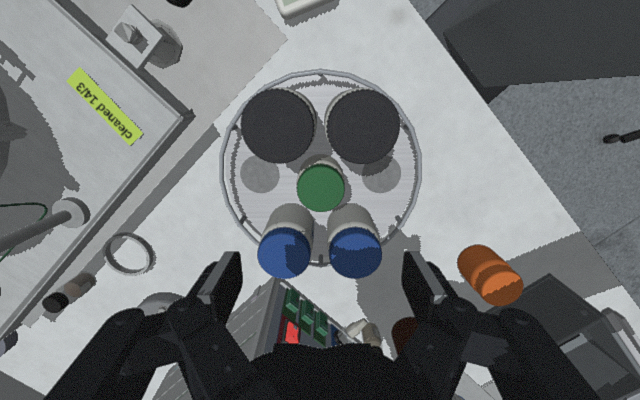

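The green lid is at (320,188), centred under the tool; both wrist positions agree on its place at z=0.075. The gap is clear, so I descend.

Request:
step_arm(increments=[[0,0,0,-0.03,0],[0,0,0,-0.04,0],[0,0,0,-0.04,0],[0,0,0,-0.03,0],[0,0,0,-0.021,0]])

```text
time_s: 8.9
tcp_pos: [0.5923, -0.184, 0.0561]
tool_rot: [-3.141, 0.0, -2.344]
wrist_force: [0.4, -0.5, 0.7]
grip_width: 1.0
grip_force: 0.0
```

Request:
step_arm(increments=[[0,0,0,0,0],[0.2,0,0,0,0],[0.3,0,0,0,0],[0.4,0,0,0,0],[0.6,0,0,0,0]], newtons=25)

```text
time_s: 9.4
tcp_pos: [0.5928, -0.1848, 0.0585]
tool_rot: [-3.139, 0.002, -2.345]
wrist_force: [-1.0, 0.2, 5.6]
grip_width: 0.579
grip_force: 25.4
```

Request:
step_arm(increments=[[0.8,0,0,0,0],[0.8,0,0,0,0]])

```text
time_s: 9.6
tcp_pos: [0.5928, -0.1847, 0.0585]
tool_rot: [-3.139, 0.002, -2.345]
wrist_force: [0.5, 0.9, 6.2]
grip_width: 0.584
grip_force: 25.3
```

Request:
step_arm(increments=[[0.9,0,0,0,0],[0.9,0,0,0.01,0],[0.9,0,0,0.02,0],[0.9,0,0,0.025,0],[0.9,0,0,0.03,0]], newtons=40)

```text
time_s: 10.1
tcp_pos: [0.5911, -0.1845, 0.1421]
tool_rot: [3.141, -0.001, -2.345]
wrist_force: [0.4, -1.0, -0.3]
grip_width: 0.574
grip_force: 41.8
```

Request:
step_arm(increments=[[0.9,0,0,0.03,0],[0.9,0,0,0.025,0],[0.9,0,0,0.02,0],[0.9,0,0,0.01,0],[0.9,0,0,0,0]])

```text
time_s: 10.6
tcp_pos: [0.5922, -0.1848, 0.2281]
tool_rot: [-3.139, 0.001, -2.345]
wrist_force: [0.0, 0.4, -1.5]
grip_width: 0.575
grip_force: 41.8
```

```bash
python3 - <<'E'
from lids import *
p=optics.capture("wrist");s=r.observe();print(s["tcp_pos"],s["tool_rot"],s["grip_width"],s["wrist_force"]);lids(p);save(p,"w7.png")
for q in ("small_jar","mid_jar_a","big_jar_a"):print(q,look(p,q))
E
```

```text
[ 0.59177662 -0.18468192  0.22653178] [-3.14067920e+00  4.01083234e-04 -2.34547435e+00] 0.5739562183593345 [-0.6659555  -0.03194753 -0.31985076]
small_jar [(0.94, [0.53, 0.039, 0.058]), (0.91, [0.585, -0.195, 0.248]), (0.21, [0.503, 0.205, 0.055])]
mid_jar_a [(0.8, [0.653, -0.187, 0.07]), (0.59, [0.588, -0.12, 0.067])]
big_jar_a [(0.95, [0.57, -0.255, 0.101]), (0.83, [0.524, -0.2, 0.096])]
```

View pics/w7.png

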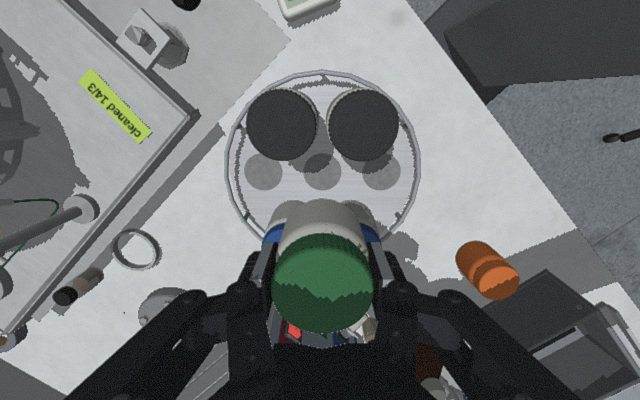

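The jar is held square, with green lid at (322,283); neighbours are undisturbed. Now I carry it to just beyond the box for a closer look at the frame.

Request:
step_arm(increments=[[0.9,-0.01,0.02,0.01,-0.08],[0.9,-0.01,0.04,0.01,-0.12],[0.9,0,0.045,0,-0.12],[0.9,0,0.045,0,-0.12],[0.9,0,0.045,0,-0.12]])

```text
time_s: 11.3
tcp_pos: [0.5709, 0.0119, 0.2451]
tool_rot: [3.141, -0.002, -2.911]
wrist_force: [0.9, 0.0, -1.1]
grip_width: 0.57
grip_force: 41.8
```

Request:
step_arm(increments=[[0.9,0,0.045,0,-0.12],[0.9,0,0.045,0,-0.12],[0.9,0.01,0.045,0,-0.059],[0.9,0,0.04,0,0],[0.9,0,0.025,0,0]])

```text
time_s: 11.8
tcp_pos: [0.5809, 0.2132, 0.2444]
tool_rot: [-3.141, -0.002, 3.081]
wrist_force: [-0.9, -0.0, -0.2]
grip_width: 0.574
grip_force: 41.8
```

Request:
step_arm(increments=[[0.9,0,0,0,0],[0.9,0,0,0,0]])

```text
time_s: 12.0
tcp_pos: [0.5811, 0.2107, 0.2448]
tool_rot: [-3.14, -0.002, 3.08]
wrist_force: [-0.3, -0.0, -1.0]
grip_width: 0.571
grip_force: 41.8
```

```bash
python3 - <<'E'
from h import *
p=optics.capture("wrist");s=r.observe();print(s["tcp_pos"],s["tool_rot"],s["grip_width"]);save(p,"w8.png")
E
```

```text
[0.58127465 0.20999203 0.2451879 ] [-3.14051465e+00 -1.42098445e-03  3.07889260e+00] 0.5728290198346085
```

View pics/w8.png

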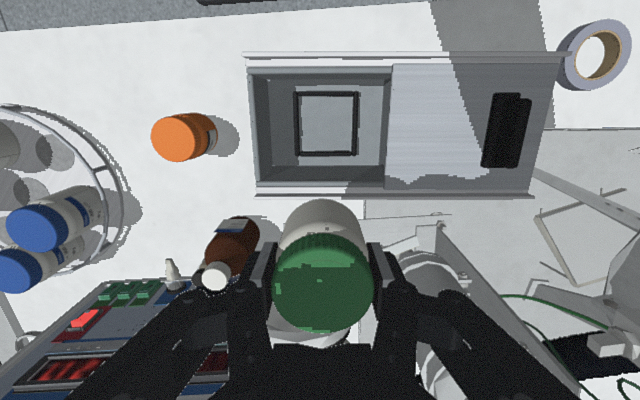

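The frame shows at (293–359, 91–157), with rails at rows 52 and 196; the jar is held upright.

```bash
python3 - <<'E'
from h import *
p=optics.capture("wrist")
g=cv2.cvtColor(p["img"],cv2.COLOR_RGB2GRAY)
m=((g<60).astype(np.uint8));m[:, :285]=0;m[:,368:]=0;m[:85]=0;m[165:]=0
n,l,st,ce=cv2.connectedComponentsWithStats(m);i=1+st[1:,4].argmax();print(st[i])
c=np.argwhere(l==i)[:,::-1].astype(np.int32)
q=cv2.boxPoints(cv2.minAreaRect(c));W=np.array([ray(p,*k,.014) for k in q]);print(W.round(4),W.mean(0))
for n,k,z in(("FL",(244,52),.095),("BL",(256,197),.095),("handle",(505,130),.112)):print(n,ray(p,*k,z).round(4))
# inner-wall corners of box rim (z=.084)
for k in ((249,67),(258,191)):print(ray(p,*k,.084).round(4))
E
```

```text
[ 293   91   66   65 1167]
[[0.486  0.1823 0.014 ]
 [0.4909 0.2593 0.014 ]
 [0.5674 0.2577 0.014 ]
 [0.5622 0.175  0.014 ]] [0.52660529 0.21854779 0.014     ]
FL [0.4539 0.1499 0.095 ]
BL [0.5887 0.1418 0.095 ]
handle [0.5338 0.3783 0.112 ]
[0.4649 0.15   0.084 ]
[0.5857 0.142  0.084 ]
```

Request:
step_arm(increments=[[0.9,-0.02,0.0045,0,0],[0.9,-0.025,0.004,0,0],[0.9,-0.0095,0,-0.03,0],[0.9,0,0,-0.03,0],[0.9,0,0,0,0]])

```text
time_s: 12.6
tcp_pos: [0.5249, 0.2168, 0.1825]
tool_rot: [-3.139, -0.006, 3.077]
wrist_force: [-0.4, 0.3, -0.7]
grip_width: 0.573
grip_force: 41.9
```

Request:
step_arm(increments=[[0.9,0,0,-0.03,0],[0.9,0,0,-0.03,0],[0.9,0,0,-0.03,0],[0.9,0,0,-0.02,0],[0.9,0,0,0,0]])

```text
time_s: 13.1
tcp_pos: [0.5262, 0.2175, 0.0744]
tool_rot: [-3.14, -0.004, 3.077]
wrist_force: [-0.2, -0.1, -0.5]
grip_width: 0.575
grip_force: 41.9
```

Request:
step_arm(increments=[[0.9,0.001,0.001,-0.008,0],[0.9,0,0,-0.006,0],[0.9,0,0,-0.004,0],[0.9,0,0,0,0]])

```text
time_s: 13.5
tcp_pos: [0.5282, 0.2199, 0.0582]
tool_rot: [3.142, 0.0, 3.079]
wrist_force: [0.1, 0.9, -1.2]
grip_width: 0.572
grip_force: 41.9
```

Request:
step_arm(increments=[[0.9,0,0,-0.001,0],[0.9,0,0,-0.001,0],[0.9,0,0,0,0]])

```text
time_s: 13.8
tcp_pos: [0.5283, 0.2201, 0.0567]
tool_rot: [3.141, 0.001, 3.079]
wrist_force: [-1.4, 0.3, 2.6]
grip_width: 0.573
grip_force: 42.2
```

Contact. Opening partway, then up.

Request:
step_arm(increments=[[0.38,0,0,0,0],[0.25,0,0,0,0],[0.2,0,0,0,0],[0.2,0,0,0,0],[0.2,0,0,0.01,0]])

```text
time_s: 14.3
tcp_pos: [0.5265, 0.2172, 0.0639]
tool_rot: [-3.137, -0.004, 3.076]
wrist_force: [0.9, 0.4, 0.7]
grip_width: 0.797
grip_force: 0.0
```

Request:
step_arm(increments=[[0.2,0,0,0.025,0],[0.2,0,0,0.04,0],[0.2,0,0,0.04,0],[0.2,0.02,0,0.04,0],[0.2,0.03,0,0.02,0]])

```text
time_s: 14.8
tcp_pos: [0.5787, 0.2207, 0.2364]
tool_rot: [3.139, 0.005, 3.08]
wrist_force: [1.2, -0.5, 0.3]
grip_width: 0.799
grip_force: 0.0
```

```bash
python3 - <<'E'
from lids import *
p=optics.capture("wrist");s=r.observe();print(s["tcp_pos"],s["tool_rot"],s["grip_width"]);save(p,"w9.png")
print(look(p,"small_jar"))
E
```

```text
[0.58383478 0.22076197 0.23725717] [3.13760435 0.01022403 3.07845728] 0.8006857436012922
[(0.85, [0.524, 0.215, 0.076]), (0.83, [0.527, 0.069, 0.064])]
```

View pics/w9.png

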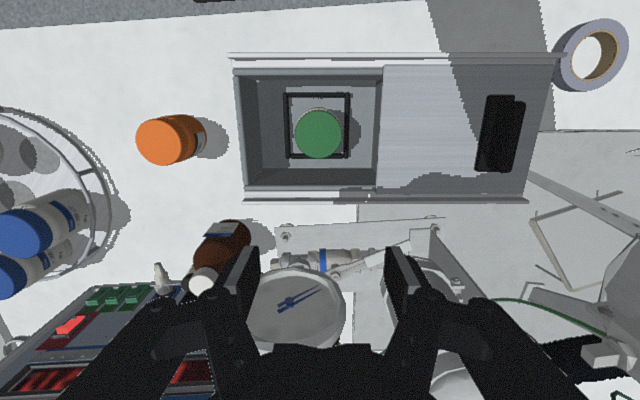

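The jar stands upright inside the frame, with the lid at (318,133). Now back to the handle at (500,132) to close the cover.

Request:
step_arm(increments=[[0,-0.01,0.03,0,0],[0,-0.012,0.04,0,0],[0,-0.013,0.045,0,0],[0,-0.011,0.045,-0.02,0],[0,0,0.002,-0.03,0]])

```text
time_s: 15.4
tcp_pos: [0.5306, 0.3869, 0.1815]
tool_rot: [3.138, 0.001, 3.084]
wrist_force: [2.0, -1.6, -0.9]
grip_width: 1.002
grip_force: 0.0
```

Request:
step_arm(increments=[[0,0,0,0,0],[0,0,0,0,0]])

```text
time_s: 15.6
tcp_pos: [0.5314, 0.3809, 0.1807]
tool_rot: [-3.14, -0.002, 3.079]
wrist_force: [0.1, 0.3, 0.1]
grip_width: 1.002
grip_force: 0.0
```

Request:
step_arm(increments=[[0,0.003,0.002,-0.03,0],[0,0,0,-0.029,0],[0,0,0,0,0],[0.5,0,0,0,0],[1,0,0,0,0]], newtons=30)

```text
time_s: 16.1
tcp_pos: [0.5364, 0.3836, 0.1251]
tool_rot: [3.139, 0.003, 3.078]
wrist_force: [0.2, 0.7, 0.8]
grip_width: 0.692
grip_force: 0.0
```

Request:
step_arm(increments=[[1,0,0,0,0],[1,0,0,0,0],[1,0,0,0,0],[1,0,0,0,0]])

```text
time_s: 16.5
tcp_pos: [0.5354, 0.383, 0.1233]
tool_rot: [-3.141, 0.001, 3.079]
wrist_force: [-0.3, -4.2, 5.8]
grip_width: 0.132
grip_force: 31.2
```

Request:
step_arm(increments=[[1,-0.001,-0.015,0,0],[1,-0.0015,-0.022,0,0],[1,-0.0015,-0.022,0,0],[1,-0.0015,-0.022,0,0],[1,-0.0015,-0.022,0,0]])

```text
time_s: 17.0
tcp_pos: [0.5293, 0.2803, 0.1232]
tool_rot: [3.139, 0.003, 3.079]
wrist_force: [5.2, 2.1, 2.2]
grip_width: 0.13
grip_force: 30.8
```

Request:
step_arm(increments=[[1,-0.001,-0.018,0,0],[1,-0.0005,-0.01,0,0],[1,0,-0.005,0,0],[1,0,-0.003,0,0],[1,0,0,0,0]])

```text
time_s: 17.5
tcp_pos: [0.5274, 0.248, 0.1233]
tool_rot: [3.133, 0.001, 3.08]
wrist_force: [2.6, 12.3, 4.1]
grip_width: 0.132
grip_force: 31.3
```

Request:
step_arm(increments=[[1,0,0.002,0,0],[0.6,0,0,0,0],[0,0,0,0,0],[0,0,0,0,0],[0,0,0,0.01,0]])

```text
time_s: 18.0
tcp_pos: [0.5254, 0.2458, 0.1307]
tool_rot: [-3.14, -0.004, 3.079]
wrist_force: [-0.4, -0.6, 0.0]
grip_width: 0.807
grip_force: 0.0
```

Request:
step_arm(increments=[[0,0,0,0.03,0],[0,0,0,0.04,0],[0,0,0,0.04,0],[0,0.02,-0.03,0.03,0],[0,0,0,0,0]])

```text
time_s: 18.5
tcp_pos: [0.5492, 0.2149, 0.2777]
tool_rot: [3.139, 0.008, 3.076]
wrist_force: [1.3, 0.6, 0.4]
grip_width: 1.003
grip_force: 0.0
```

```bash
python3 - <<'E'
from h import *
p=optics.capture("wrist");s=r.observe();print(s["tcp_pos"],s["grip_width"])
q=optics.capture("scene")
a=p["img"][:330];b=cv2.resize(q["img"][150:300,220:440],None,fx=1.8,fy=1.8)
c=np.zeros((600,640,3),np.uint8);c[:330]=a;c[330:,:396]=b
cv2.imwrite("pics/w10.png",c[:,:,::-1])
E
```

```text
[0.5481046  0.21569024 0.27503282] 0.9995214986363531
```

View pics/w10.png

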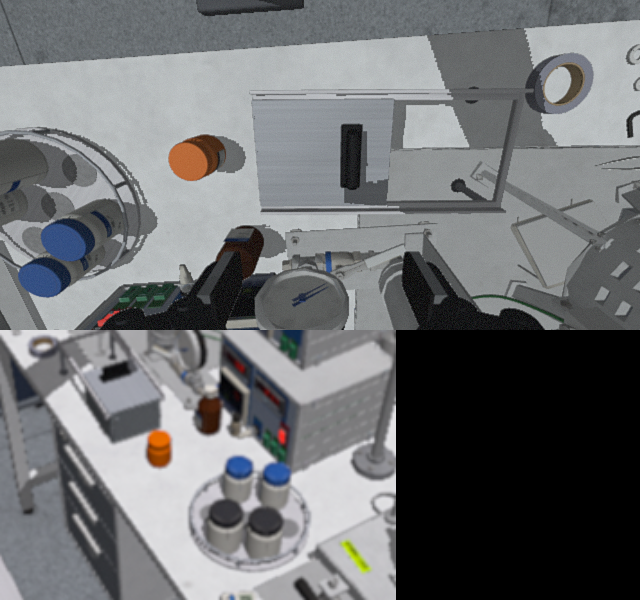

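The cover is flush shut, with no gap at the left end (255,150). The four neighbours and the bystanders are where they stood.

```bash
python3 -c "
from bench import r;print(r.close_job())"
```

```text
the job is handed in; nothing more can be done
None
```

The small jar is standing upright inside the frame in the box, the cover is slid fully shut, the neighbouring jars and bystanders look unmoved in the final pictures, and the job is handed in at about 18.6 s.

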